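Fetch the recipe clip from the drawer and clip it on the stand

TASK

Pull the drawer of the white unit well open by its brass handle, take the sprung steel clip off the partition inside, and clip it onto the top edge of the wooden recipe stand, near the middle and pushed fully down, so that it can hold a recipe. Leave the drawer standing open and do not disturb the crockery and other things around.

Things in the scene. Friction and masses are not known exactly. Their poses are not given: they have to be found in the camera images.
- cab: White low drawer unit standing on the counter, 260 deep (x) x 260 wide (y) x 140 high, fixed. One drawer, whose front fills the -x face. Origin: centre of its underside; its x axis points from the drawer front to the back, z up; turned up to 9 deg. A cup and a saucer stand on its top.
- cab_drawer0 (a joint): Drawer opening in m: 0 shut, up to 0.16; slides along the unit's own -x; friction about 1 N plus light damping. Starts shut or up to 20 mm ajar. Inside it is 218 wide and 215 long, between walls 6 thick whose tops are 118 above the counter. White coffee pods 32 high, fixed, stand in the rear half beside the side walls.
- cab_drawer0_handle (a point): Centre of the drawer's brass bar handle: a round bar 11 thick, 120 long, level, along the unit's y, its axis 35 in front of the drawer front and 38 below the unit's top (102 above the counter), on two 8 mm stems 51 to either side of the centre. The drawer front's top edge is 12 below the unit's top.
- clip: Steel sprung clip like a big clothes peg, loose, about 70 g, jaws down and grips up. Origin: on its pivot pin (10 thick, 44 long), which runs along the clip's x, level, along the edge it is clipped on; z points up to the grips; y is the squeezing direction. Reaches 42 above and 32 below the pin. This body is one of the two halves: as the clip is squeezed its frame leans up to 0.21 rad about x.
- clip_lever (a joint): Opening of the clip in rad: 0 when clipped on an 8 mm board (partition or stand), 0.42 squeezed fully against its stop, -0.2 shut on nothing. Squeezing fully takes about 11 N at the grips; let go, it springs shut. The jaws (40 wide in x) are 8 apart at 0 and about 20 apart at 0.42.
- clip_grip (a point): Midway between the clip's two grips, 26 above the pin along its z: where to squeeze, along y. The grips are 30 wide in x and reach from 8 to 42 above the pin; at rest they splay out (49 across at the top, 41 across 20 above the pin); squeezed fully they stand parallel, 34 across.
- clip_mouth (a point): Midway between the jaw tips of the clip at rest, 32 below the pin. Pushed fully down on a board, the pin rests on the board's edge, so the pin's axis is 5 above the edge and the jaw tips 27 below it.
- stand: Wooden recipe stand, fixed: a plain upright board 8 thick, 190 wide, on a foot 100 x 200 x 14, with a lipped ledge 35 to 51 above the counter on its -x face. It stands left or right of the drawer unit; a thicker chopping board in a steel rack stands on the other side, not used. Origin: centre of the foot's underside; x square to the board, y along it, z up.
- stand_edge (a point): Middle of the top edge of the recipe stand's board, 170 above the counter; its axes are those of the stand.
- mug: White mug, 85 high, beyond and to the left. Leave alone.
- jar: Glass jar with a brass cap, 100 high, beyond and to the right. Leave alone.
- tin: Grey 72 mm wide tin, 120 high, left. Leave alone.
- tamper: Dark steel coffee tamper, 84 high, right. Leave alone.
- spoon: Steel spoon with a wooden handle, 160 long, lying on the counter in front of the robot. Leave alone.
- cup: Small white cup, 55 high, on the unit's top. Leave alone.
- saucer: White saucer, 110 across, on the unit's top. Leave alone.
- partition_top (a point): Middle of the top edge of the plywood partition in the drawer: 8 thick, 50 high, 213 long, running front to back along the middle of the drawer; its top is 72 above the counter. The clip starts clipped somewhere on the front half of it, hidden until the drawer is open.

How it is judged:
By the outcome, as a careful person would: the job done as asked, in the order asked, and still so for the second after the job is handed in, with the robot touching nothing.
It also fails if it takes over 50 s, if anything falls off the work surface, if the arm or the gripper's body presses on something with over 40 N, if the wrist force passes 120 N, or if a joint passes its speed limit or range.

ROBOT

A 6-joint arm with a two-finger parallel gripper is mounted at the origin on the work surface. World frame = base frame: x ahead of the robot, y to its left, z up, the work surface at z = 0. Lengths are in m, angles in degrees, forces in N, time in s.
With the tool pointing down it reaches from about 0.3 to 0.75 m from the base axis. Payload 8.5 kg.
Tool frame: the origin (TCP) lies midway between the tips of the shut fingers; the grasp point (between the pads) lies 19 mm behind it; z points along the fingers, y is the line along which they close (so a half turn about z gives the same grasp; the last joint's range is limited). The gripper opens to 85 mm and grips with 20 to 120 N. Pads are 22 mm wide; open, the fingers measure 114 mm over their backs; the gripper's body (76 mm by 85 mm) begins 54 mm behind the grasp point. The pads swing forward as they close: fully open they stand 13 mm farther back than shut.
Start: joints at [53.669, 21.807, 74.336, -0, 83.858, -12.336], TCP at [0.224, 0.502, 0.231] pointing down, gripper open.
Joint ranges: [-178.18, 178.18], [-50.72, 133.34], [12.68, 142.11], [-81.47, 261.47], [9.98, 163.14], [-165.26, 165.26]. Speed limits (degrees/s): [136.94, 136.94, 180, 180, 180, 180].

INTERFACE

Orientations are given as a 3x3 rotation matrix whose columns are the frame's x, y, z axes.
In Python, from rig import env, get_image, close_job gives the robot as it stands.
- The arm moves only by the tool step_arm, never from a script. Its argument "targets" is a list of rows, each a list of 2 entries, a list of its own where there are three numbers: the shift along the tool's x, y, z as a fraction of full scale, then the turn, a rotation vector about the tool's x, y, z as a fraction of full scale. In form: [[[x, y, z], [wx, wy, wz]], ...]. A call has 1 to 10 rows; each row is the pose to reach, as a shift and turn from the pose commanded when the call began, along the tool's axes at that moment; what a row does not reach only later rows make up. Full scale, the value 1, is 0.3 m for a shift and 45 degrees for a turn. A row lasts 1/12 s, in which the tool goes at most 41.7 mm and 7.16 degrees, less where a joint would pass 70% of its speed; a pose out of reach is approached as far as the arm can. A call with a number of a shift or a turn outside -1 to 1 is refused whole. A call with a gripper value outside its range is refused whole. "jaw" is the finger opening in mm, from 0 to 85.4, set as the call begins (left out, the last holds). The fingers move at their own pace and stop on an object; "grip_force" is the grip in N (left out, the last holds). Time passes only in rows, so rows that repeat a pose let the fingers close. It gives the time, the measured TCP pose, the force, the opening and the grip force at its end, in the units of the state.
- env.observe(): the state, without advancing time (a new reading comes with each control period).
- get_image(name): name is "scene" or "top" or "wrist"; returns a dict with "img" (384x512x3 uint8, red, green, blue), "z_map" (384x512 float32, m along the optical axis (not along the pixel's ray), 0 where there is no reading), "intrinsics" (3x3 intrinsics, pixels), "rvec" (rotation vector, rad) and "tvec" (3), from world to camera coordinates, as OpenCV has them. Camera axes: x right, y down, z forward; pixel columns grow to the right and rows downward; lengths in m; the calibration is good to about 2 mm. A picture is of the moment at which its call begins.
- close_job(): hands the job in; it is judged then, once.
The state is a dict: "time_s": time; "q": joint angles; "qvel": joint speeds; "joint_efforts": joint torques, N m; "position": TCP position; "tool_rot": TCP orientation; "ft_force": force on the tool from outside, world axes, zero at the start; "wrist_torque": the same for the moment, N m; "grip_width": finger opening in m; "gripper_force": force on a finger pad.
Only numpy, scipy, OpenCV 4.12 (cv2) and the standard library are available. Lean on these libraries where they do the work, as an engineer would, in place of code of your own. Each camera call takes 0.05 s, during which the arm holds its last target. There are 200 camera calls.

## Working session

There is one attempt and no reset: what is moved stays moved. The work goes in short steps, Python scripts to look and compute and a tool call to move; the robot and the scene stay as the last step left them, time stands still between calls to the robot, and variables do not carry over. Pictures are saved under pics/ and viewed, at most 10 in all, crops included, and the job is handed in when it is done.

Besides the shell and the picture viewer there is one more tool, called after ">>>" by a JSON object that holds its "api" and its "payload". step_arm: Moves the arm, as the interface text tells. Its arguments: {"type":"object","properties":{"targets":{"type":"array","items":{"type":"array"}},"jaw":{"type":"number"},"grip_force":{"type":"number"}},"required":["targets"]}

```bash
mkdir -p pics; cat > h.py <<'E'
import numpy as np, cv2
from rig import env, get_image, close_job
def cloud(d):
    z=d["z_map"];K=np.array(d["intrinsics"]);R=cv2.Rodrigues(np.array(d["rvec"],float))[0];t=np.array(d["tvec"],float).ravel()
    v,u=np.indices(z.shape)
    c=np.stack([(u-K[0,2])*z/K[0,0],(v-K[1,2])*z/K[1,1],z],-1)
    w=(c-t)@R; w[z==0]=np.nan
    return w
def save(d,n,s=1.0,crop=None):
    im=d["img"][...,::-1]
    if crop: im=im[crop[1]:crop[3],crop[0]:crop[2]]
    cv2.imwrite("pics/"+n,cv2.resize(im,None,fx=s,fy=s,interpolation=cv2.INTER_CUBIC))
def rel(p,R=None):
    """move args from the measured pose to TCP position p, rotation R"""
    o=env.observe();R0=np.array(o["tool_rot"]);s=R0.T@(np.array(p)-o["position"])/0.3
    w=np.zeros(3) if R is None else cv2.Rodrigues(R0.T@R)[0].ravel()*180/np.pi/45
    return s.round(4),w.round(4)
E
python3 - <<'E'
from h import *
a=get_image("scene");b=get_image("top")
im=np.hstack([a["img"],b["img"]])[...,::-1]
cv2.imwrite("pics/a.png",cv2.resize(im,(800,300),interpolation=cv2.INTER_AREA))
save(b,"top.png",1.5);save(a,"scene.png",1.5)
np.savez("c0.npz",a=cloud(a),b=cloud(b))
print(env.observe())
for d in(a,b):
  R=cv2.Rodrigues(np.array(d["rvec"],float))[0];print(-R.T@np.array(d["tvec"]).ravel())
E
```

```text
{'time_s': 0.1, 'q': array([ 5.36700675e+01,  2.18371120e+01,  7.43772456e+01,  1.51614025e-03,
        8.38582387e+01, -1.23361838e+01]), 'qvel': array([ 0.0178732 , -0.12581016, -0.02432003, -0.01562001,  0.08808644,
       -0.0207887 ]), 'joint_efforts': array([ 3.67414046e-03, -4.49220085e+01, -2.31658798e+01, -1.67930802e-04,
        3.64644417e-03,  4.74614865e-05]), 'position': array([0.22349955, 0.50227058, 0.23079232]), 'tool_rot': array([[-9.13588557e-01,  4.06639095e-01, -7.71835930e-04],
       [ 4.06639719e-01,  9.13588052e-01, -1.00516803e-03],
       [ 2.96399465e-04, -1.23216916e-03, -9.99999197e-01]]), 'ft_force': array([-1.36858342,  0.05059482,  0.15001096]), 'wrist_torque': array([-0.01382567, -0.02828318, -0.03626755]), 'gripper_force': 0.0, 'grip_width': 0.08545531513694074}
[1.03291469 0.6495903  0.79872886]
[ 0.45296697 -0.01350306  1.42236296]
```

View pics/top.png

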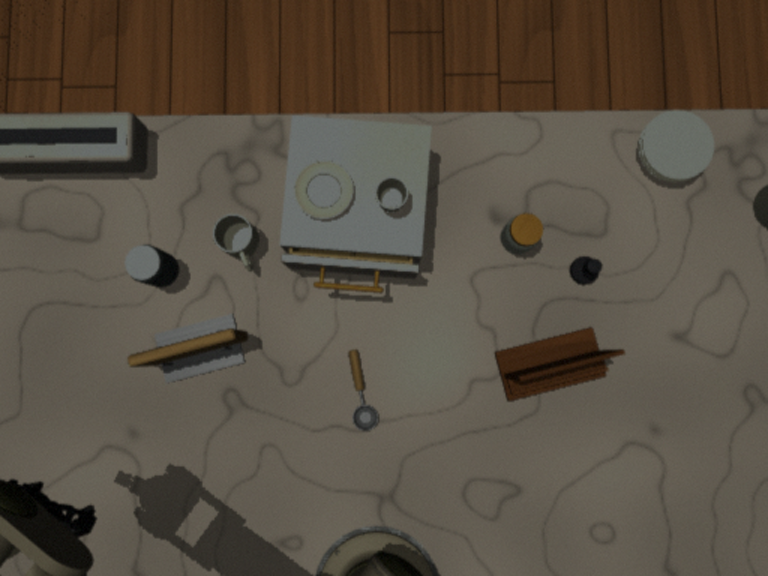

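View pics/scene.png

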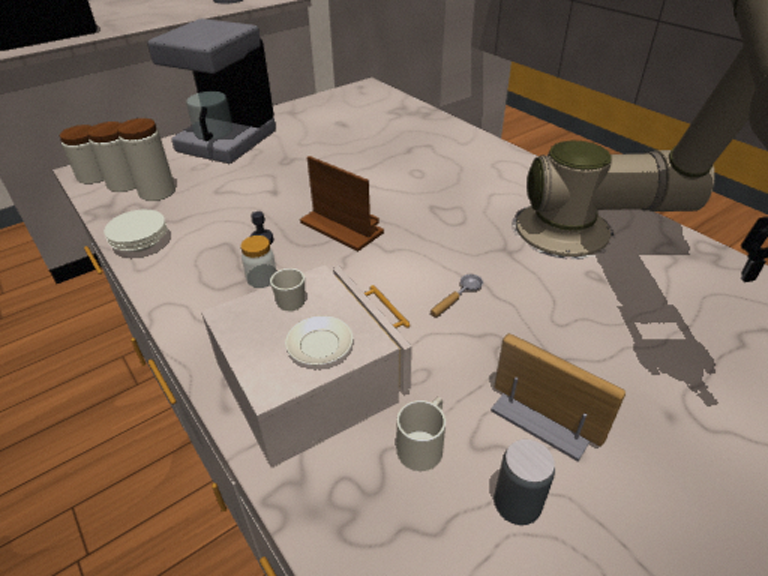

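The top view shows the unit at about (355,190), its handle at (350,288), the stand (dark wood) on the right at (560,362) and the tamper at (585,270). The drawer is slightly ajar. Next I'll measure these.

```bash
python3 - <<'E'
from h import *
c=np.load("c0.npz");b=c["b"];a=c["a"]
def box(P,x,y,z):
    P=P.reshape(-1,3);m=np.all((P>[x[0],y[0],z[0]])&(P<[x[1],y[1],z[1]]),1);return P[m]
def rect(P,n):
    r=cv2.minAreaRect(P[:,:2].astype(np.float32));print(n,len(P),r,"z",P[:,2].mean().round(4),P.mean(0).round(4))
for nm,P in(("top",b),("scene",a)):
    u=P[[193],[int(350/1.5)]];print(nm,u)
    Q=box(P,(.3,.95),(-.2,.25),(.134,.146));rect(Q,"cabtop")
    Q=box(P,(.3,.62),(-.12,.16),(.095,.115));Q=Q
    print(Q.min(0),Q.max(0)) if len(Q) else 0
    S=box(P,(.2,.6),(-.6,-.15),(.163,.177));rect(S,"stand")
    v=np.linalg.svd(S-S.mean(0))[2][0];print(v,S.min(0),S.max(0))
    F=box(P,(.2,.6),(-.6,-.15),(.008,.02));rect(F,"foot")
    T=box(P,(.45,.7),(-.5,-.3),(.03,.13));print("tamper/jar",T.min(0),T.max(0),T.mean(0))
# handle: brass in top
for nm,im,P in(("top",get_image("top")["img"],b),("scene",get_image("scene")["img"],a)):
    hsv=cv2.cvtColor(im,cv2.COLOR_RGB2HSV)
    m=(hsv[...,0]>12)&(hsv[...,0]<28)&(hsv[...,1]>140)&(P[...,2]>.085)&(P[...,2]<.115)&(P[...,0]>.35)&(P[...,0]<.7)&(abs(P[...,1])<.16)
    Q=P[m];print(nm,len(Q));rect(Q,"handle");print(Q.min(0),Q.max(0))
E
```

```text
top [[0.5745779  0.04316483 0.10616966]]
cabtop 6771 ((0.7536128759384155, 0.031228743493556976), (0.26051220297813416, 0.27006080746650696), 84.9798355102539) z 0.1405 [0.7642 0.0246 0.1405]
[ 0.57083985 -0.08239621  0.0963137 ] [0.61965877 0.11026206 0.11425506]
stand 240 ((0.43340086936950684, -0.34603267908096313), (0.008494087494909763, 0.18966591358184814), 14.028901100158691) z 0.1702 [ 0.4336 -0.346   0.1702]
[-2.40694110e-01  9.70600736e-01  7.45430339e-04] [ 0.40885691 -0.43853318  0.16328109] [ 0.45968807 -0.25386053  0.17614043]
foot 1405 ((0.40049028396606445, -0.37541210651397705), (0.398571252822876, 0.443676620721817), 0.12418182939291) z 0.0138 [ 0.4449 -0.3412  0.0138]
tamper/jar [ 0.45209628 -0.4381783   0.03004639] [ 0.69961324 -0.30025259  0.12632723] [ 0.62169858 -0.37267975  0.08487665]
scene [[ 0.62365477 -0.01228107  0.12219664]]
cabtop 6142 ((0.7637519240379333, 0.031503304839134216), (0.26389747858047485, 0.2461072951555252), 84.93267822265625) z 0.1399 [0.7785 0.0483 0.1399]
[ 0.56972645 -0.01544364  0.09928109] [0.60814304 0.11342868 0.10982475]
stand 126
[... 309 characters left out ...]
334117889404), (0.1442236453294754, 0.257177472114563), 30.227691650390625) z 0.0136 [ 0.4513 -0.3272  0.0136]
tamper/jar [ 0.45003146 -0.43677539  0.03027198] [ 0.69693941 -0.30354996  0.12773229] [ 0.53559659 -0.40389508  0.07634123]
top 175
handle 175 ((0.5939830541610718, 0.044708557426929474), (0.1233978345990181, 0.03753242641687393), 84.73080444335938) z 0.1068 [0.5856 0.0452 0.1068]
[ 0.57116645 -0.01540557  0.10053973] [0.61733237 0.10737699 0.11264789]
scene 136
handle 136 ((0.5885001420974731, 0.05025697499513626), (0.12578018009662628, 0.025173671543598175), 84.95539855957031) z 0.1059 [0.5835 0.0538 0.1059]
[ 0.57227502 -0.01148016  0.09945887] [0.60564305 0.11342868 0.10982475]
```

```bash
cat >> h.py <<'E'
def yaw(a):
    a=np.radians(a);c,s=np.cos(a),np.sin(a)
    return np.array([[-s,c,0],[c,s,0],[0,0,-1.]])
def go(*wp):
    """wp: (x,y,z,closing angle)"""
    for w in wp: print(w,*[x.tolist() for x in rel(w[:3],yaw(w[3]))])
E
python3 - <<'E'
from h import *
go((.42,.25,.30,30))
c=np.load("c0.npz");b=c["b"].reshape(-1,3)
for n,x,y in(("rack",(.35,.55),(.2,.45)),("cab",(.6,.95),(-.1,.2))):
    m=(b[:,0]>x[0])&(b[:,0]<x[1])&(b[:,1]>y[0])&(b[:,1]<y[1]);print(n,b[m][:,2].max())
E
```

```text
(0.42, 0.25, 0.3, 30) [-0.9402, -0.5023, -0.2299] [-0.0011, 0.0001, 0.8001]
rack 0.14561139427149913
cab 0.2005985558495473
```

>>> {"api": "step_arm", "payload": {"targets": [[[-0.94,-0.502,-0.23],[0,0,0.8]],[[-0.94,-0.502,-0.23],[0,0,0.8]],[[-0.94,-0.502,-0.23],[0,0,0.8]],[[-0.94,-0.502,-0.23],[0,0,0.8]],[[-0.94,-0.502,-0.23],[0,0,0.8]],[[-0.94,-0.502,-0.23],[0,0,0.8]],[[-0.94,-0.502,-0.23],[0,0,0.8]],[[-0.94,-0.502,-0.23],[0,0,0.8]],[[-0.94,-0.502,-0.23],[0,0,0.8]]], "jaw": 24}}

```text
time_s: 0.95
position: [0.4236, 0.2462, 0.3013]
tool_rot: [[-0.495, 0.869, 0.003], [0.869, 0.495, -0.001], [-0.002, 0.002, -1.0]]
ft_force: [0.7, 0.0, 0.4]
grip_width: 0.0237
gripper_force: 0.0
```

```bash
python3 - <<'E'
from h import *
print(env.observe()["position"]);go((.581,.047,.22,-5))
E
```

```text
[0.42355059 0.24622683 0.30126142]
(0.581, 0.047, 0.22, -5) [-0.8363, 0.1267, 0.2727] [0.0031, 0.0017, 0.7705]
```

>>> {"api": "step_arm", "payload": {"targets": [[[-0.854,0.126,0.267],[0,0,0.778]],[[-0.854,0.126,0.267],[0,0,0.778]],[[-0.854,0.126,0.267],[0,0,0.778]],[[-0.854,0.126,0.267],[0,0,0.778]],[[-0.854,0.126,0.267],[0,0,0.778]],[[-0.854,0.126,0.267],[0,0,0.778]],[[-0.854,0.126,0.267],[0,0,0.778]],[[-0.854,0.126,0.267],[0,0,0.778]],[[-0.854,0.126,0.267],[0,0,0.778]],[[-0.854,0.126,0.267],[0,0,0.778]]]}}

```text
time_s: 1.78
position: [0.5804, 0.0483, 0.2205]
tool_rot: [[0.086, 0.996, -0.0], [0.996, -0.086, 0.0], [0.0, -0.0, -1.0]]
ft_force: [-0.1, -0.6, 0.0]
grip_width: 0.0243
gripper_force: 0.0
```

```bash
python3 - <<'E'
from h import *
d=get_image("wrist");save(d,"w1.png",1.2);P=cloud(d)
print(env.observe()["position"])
im=d["img"];hsv=cv2.cvtColor(im,cv2.COLOR_RGB2HSV)
m=(hsv[...,0]>12)&(hsv[...,0]<28)&(hsv[...,1]>140)&(P[...,2]>.09)&(P[...,2]<.115)
Q=P[m];print(len(Q),Q.min(0),Q.max(0));r=cv2.minAreaRect(Q[:,:2].astype(np.float32));print(r)
n=np.array([np.cos(np.radians(-5)),np.sin(np.radians(-5))]);s=Q[:,:2]@n
B=Q[s<s.min()+.011];l=cv2.fitLine(B[:,:2].astype(np.float32),cv2.DIST_L2,0,.01,.01).ravel();print(l,B[:,2].max())
go((.581,.047,.083,-5))
E
```

```text
[0.58034735 0.04849559 0.22080934]
1664 [ 0.5688435  -0.01435842  0.09335682] [0.65914535 0.15223697 0.11499242]
((0.5992005467414856, 0.07401110231876373), (0.18555372953414917, 0.0613909550011158), 70.47001647949219)
[0.08737478 0.9961755  0.5792139  0.05456424] 0.10885409291288424
(0.581, 0.047, 0.083, -5) [-0.0049, 0.0024, 0.4594] [0.0007, -0.0003, 0.0016]
```

View pics/w1.png

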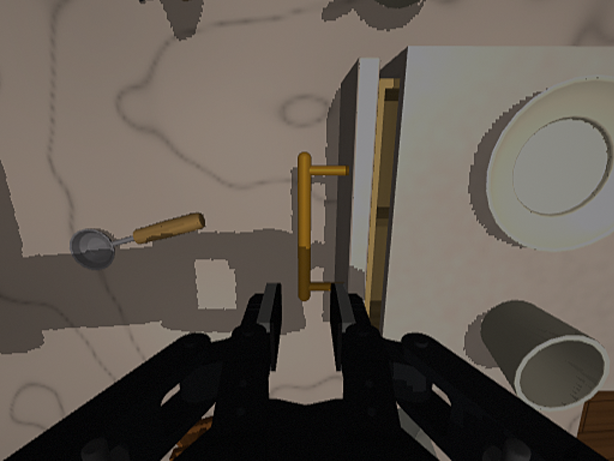

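The bar is on x≈0.5785 at y=0.047 and the unit's yaw is -5.0°, with the drawer about 20 mm ajar. In the wrist image the handle is at (305,225) and the fingers line up with it. Descending to grip.

>>> {"api": "step_arm", "payload": {"targets": [[[-0.005,-0.006,0.12],[0,0,0]],[[-0.005,-0.006,0.22],[0,0,0]],[[-0.005,-0.006,0.32],[0,0,0]],[[-0.005,-0.006,0.4],[0,0,0]],[[-0.005,-0.006,0.46],[0,0,0]],[[-0.005,-0.006,0.46],[0,0,0]]]}}

```text
time_s: 2.33
position: [0.5807, 0.0471, 0.0837]
tool_rot: [[0.085, 0.996, 0.007], [0.996, -0.085, -0.001], [0.0, 0.007, -1.0]]
ft_force: [0.5, 0.7, 0.6]
grip_width: 0.0243
gripper_force: 0.0
```

>>> {"api": "step_arm", "payload": {"targets": [[[0,0,0],[0,0,0]],[[0,0,0],[0,0,0]],[[0,0,0],[0,0,0]],[[0,0,0],[0,0,0]]], "jaw": 0, "grip_force": 40}}

```text
time_s: 2.67
position: [0.5791, 0.0472, 0.0835]
tool_rot: [[0.086, 0.996, 0.002], [0.996, -0.086, 0.001], [0.001, 0.002, -1.0]]
ft_force: [0.0, 3.4, 6.1]
grip_width: 0.0098
gripper_force: 39.2
```

>>> {"api": "step_arm", "payload": {"targets": [[[0,-0.03,0],[0,0,0]],[[0,-0.08,0],[0,0,0]],[[0,-0.13,0],[0,0,0]],[[0,-0.19,0],[0,0,0]],[[0,-0.25,0],[0,0,0]],[[0,-0.31,0],[0,0,0]],[[0,-0.37,0],[0,0,0]],[[0,-0.42,0],[0,0,0]],[[0,-0.45,0],[0,0,0]],[[0,-0.45,0],[0,0,0]]]}}

```text
time_s: 3.5
position: [0.4429, 0.0593, 0.0835]
tool_rot: [[0.086, 0.996, 0.001], [0.996, -0.086, 0.002], [0.002, 0.001, -1.0]]
ft_force: [0.2, 7.4, 7.7]
grip_width: 0.0094
gripper_force: 39.8
```

>>> {"api": "step_arm", "payload": {"targets": [[[0,0,0],[0,0,0]],[[0,0,0],[0,0,0]],[[0,0,0],[0,0,0]]], "jaw": 24}}

```text
time_s: 3.75
position: [0.4444, 0.058, 0.0824]
tool_rot: [[0.087, 0.996, 0.0], [0.996, -0.087, 0.0], [0.0, 0.0, -1.0]]
ft_force: [0.0, 3.6, 3.8]
grip_width: 0.0241
gripper_force: 1.9
```

>>> {"api": "step_arm", "payload": {"targets": [[[0,0,-0.1],[0,0,0]],[[0,0,-0.22],[0,0,0]],[[0,0,-0.36],[0,0,0]],[[0,0,-0.5],[0,0,0]],[[0,0,-0.6],[0,0,0]],[[0,0,-0.6],[0,0,0]],[[0,0,-0.6],[0,0,0]]]}}

```text
time_s: 4.33
position: [0.4449, 0.0576, 0.2631]
tool_rot: [[0.087, 0.996, 0.003], [0.996, -0.087, -0.001], [-0.0, 0.003, -1.0]]
ft_force: [0.2, -0.5, -1.1]
grip_width: 0.024
gripper_force: 0.0
```

```bash
python3 - <<'E'
from h import *
d=get_image("wrist");b=get_image("top");print(env.observe()["position"])
im=np.hstack([cv2.resize(d["img"],(400,300)),cv2.resize(b["img"][130:290,150:364],(400,300))])[...,::-1]
cv2.imwrite("pics/w2.png",im);np.savez("c1.npz",w=cloud(d),b=cloud(b),wi=d["img"],bi=b["img"])
E
```

```text
[0.44401872 0.05763569 0.26097056]
```

View pics/w2.png

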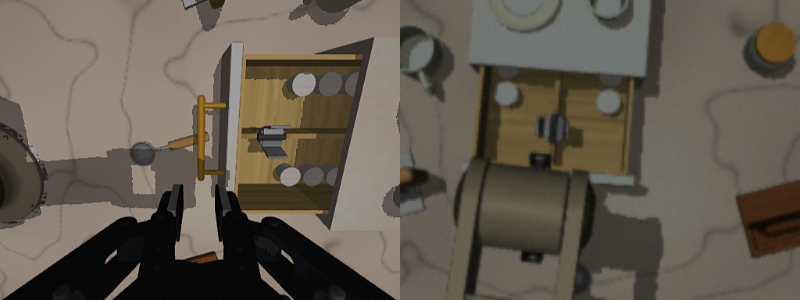

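The drawer stands open. The clip is on the partition, at about (270,135) in the wrist half and (552,128) in the top crop. Now I'll measure the clip.

```bash
python3 - <<'E'
from h import *
c=np.load("c1.npz");a=np.radians(-5)
X=np.array([np.cos(a),np.sin(a)]);Y=np.array([-X[1],X[0]]);h=np.array([.443,.059])
for k in"wb":
    P=c[k].reshape(-1,3);u=(P[:,:2]-h)@X;v=(P[:,:2]-h)@Y;z=P[:,2]
    m=(u>.06)&(u<.17)&(abs(v)<.05)&(z>.078)&(z<.14)
    print(k,m.sum(),"u",u[m].min(),u[m].max(),"v",v[m].min(),v[m].max(),"z",z[m].max())
    for lo in(.078,.09,.1,.11):
        n=m&(z>lo)&(z<lo+.011)
        if n.sum(): print(lo,n.sum(),"u",np.percentile(u[n],[2,98]).round(4),"v",np.percentile(v[n],[2,98]).round(4))
    m=(u>.1)&(u<.2)&(abs(v)<.02)&(z>.066)&(z<.077); 
    if m.sum(): print("part v",np.percentile(v[m],[5,50,95]),np.median(z[m]),"u",u[m].min(),u[m].max())
    m=(u>.02)&(u<.06)&(abs(v)<.1)&(z>.122)&(z<.135);print("front",np.percentile(u[m],[2,98]))
E
```

```text
w 1331 u 0.060003796432337934 0.1395753473415737 v -0.04981434456099142 0.04940925127356165 z 0.11869654303639927
0.078 768 u [0.0975 0.1371] v [-0.0138  0.0161]
0.09 130 u [0.1028 0.1314] v [-0.0175  0.0216]
0.1 144 u [0.1028 0.1314] v [-0.0195  0.0244]
0.11 312 u [0.0601 0.1313] v [-0.0423  0.0429]
part v [-0.00166746  0.00243892  0.00603403] 0.07092813591239437 u 0.10004160745027281 0.1999982237399585
front [0.04007867 0.05455247]
b 224 u 0.06015956788237554 0.14889431895761973 v -0.04951751069249633 0.04993638547001032 z 0.12428099389082768
0.078 130 u [0.0991 0.1402] v [-0.0155  0.0144]
0.09 15 u [0.1063 0.1321] v [-0.0183  0.0171]
0.1 26 u [0.1067 0.1322] v [-0.0231  0.0227]
0.11 45 u [0.0602 0.1329] v [-0.0348  0.0427]
part v [-0.00842533 -0.00164646  0.00267409] 0.07291360911485047 u 0.10095782947180061 0.19913260488318926
front [0.0414851  0.05657453]
```

>>> {"api": "step_arm", "payload": {"targets": [[[0.008,0.387,0.15],[0,0,-1]],[[0.008,0.387,0.15],[0,0,-1]],[[0.008,0.387,0.15],[0,0,-1]],[[0.008,0.387,0.15],[0,0,-1]],[[0.008,0.387,0.15],[0,0,-1]],[[0.008,0.387,0.15],[0,0,-1]],[[0.008,0.387,0.15],[0,0,-1]]], "jaw": 70}}

```text
time_s: 5.02
position: [0.5599, 0.0499, 0.2147]
tool_rot: [[-0.648, 0.762, -0.005], [0.762, 0.648, 0.0], [0.003, -0.003, -1.0]]
ft_force: [-0.5, 0.2, -1.1]
grip_width: 0.07
gripper_force: 0.0
```

>>> {"api": "step_arm", "payload": {"targets": [[[0,0,0],[0,0,-1]],[[0,0,0],[0,0,-1]],[[0,0,0],[0,0,-1]],[[0,0,0],[0,0,-1]],[[0,0,0],[0,0,-1]],[[0,0,0],[0,0,-1]],[[0,0,0],[0,0,-1]],[[0,0,0],[0,0,-1]],[[0,0,0],[0,0,-1]]]}}

```text
time_s: 5.77
position: [0.56, 0.0499, 0.2158]
tool_rot: [[-0.996, 0.089, -0.003], [0.089, 0.996, 0.0], [0.003, -0.0, -1.0]]
ft_force: [-0.9, 0.0, -0.1]
grip_width: 0.0701
gripper_force: 0.0
```

```bash
python3 - <<'E'
from h import *
o=env.observe();print(o["position"],o["q"].round(1))
d=get_image("wrist");P=cloud(d);np.savez("c2.npz",w=P);save(d,"w3.png",1)
a=np.radians(-5)
X=np.array([np.cos(a),np.sin(a)]);Y=np.array([-X[1],X[0]]);h=np.array([.443,.059])
P=P.reshape(-1,3);u=(P[:,:2]-h)@X;v=(P[:,:2]-h)@Y;z=P[:,2]
m=(u>.065)&(u<.16)&(abs(v)<.035)
for lo in(.066,.078,.09,.1,.11):
    n=m&(z>lo)&(z<lo+.011)
    if n.sum(): print(lo,n.sum(),"u",np.percentile(u[n],[2,98]).round(4),"v",np.percentile(v[n],[2,98]).round(4))
go((.56,.05,.082,85))
E
```

```text
[0.55995926 0.04991384 0.21576158] [ -7.   23.8  73.8  -0.   82.6 -91.9]
0.066 353 u [0.0658 0.1588] v [-0.0034  0.0083]
0.078 983 u [0.0975 0.1364] v [-0.0139  0.0167]
0.09 171 u [0.1024 0.1311] v [-0.0183  0.021 ]
0.1 197 u [0.1024 0.1311] v [-0.0199  0.0225]
0.11 275 u [0.1027 0.1313] v [-0.0227  0.0257]
(0.56, 0.05, 0.082, 85) [-0.0008, 0.0002, 0.4469] [0.0, -0.0028, -0.0022]
```

>>> {"api": "step_arm", "payload": {"targets": [[[0,0.001,0.1],[0,0,0]],[[0,0.001,0.2],[0,0,0]],[[0,0.001,0.3],[0,0,0]],[[0,0.001,0.38],[0,0,0]],[[0,0.001,0.43],[0,0,0]],[[0,0.001,0.447],[0,0,0]],[[0,0.001,0.447],[0,0,0]]]}}

```text
time_s: 6.4
position: [0.5598, 0.0503, 0.0819]
tool_rot: [[-0.996, 0.088, -0.003], [0.088, 0.996, 0.0], [0.003, 0.0, -1.0]]
ft_force: [-0.4, -0.0, -0.1]
grip_width: 0.0698
gripper_force: 0.0
```

>>> {"api": "step_arm", "payload": {"targets": [[[0,0,0],[0,0,0]],[[0,0,0],[0,0,0]],[[0,0,0],[0,0,0]],[[0,0,0],[0,0,0]],[[0,0,0],[0,0,0]],[[0,0,0],[0,0,0]]], "jaw": 0, "grip_force": 40}}

```text
time_s: 6.9
position: [0.5626, 0.0491, 0.0866]
tool_rot: [[-0.996, 0.087, 0.008], [0.087, 0.996, -0.003], [-0.008, -0.002, -1.0]]
ft_force: [-0.4, -4.2, 13.4]
grip_width: 0.0329
gripper_force: 41.2
```

>>> {"api": "step_arm", "payload": {"targets": [[[0,0,-0.04],[0,0,0]],[[0,0,-0.1],[0,0,0]],[[0,0,-0.17],[0,0,0]],[[0,0,-0.27],[0,0,0]],[[0,0,-0.39],[0,0,0]],[[0,0,-0.51],[0,0,0]],[[0,0,-0.6],[0,0,0]],[[0,0,-0.65],[0,0,0]],[[0,0,-0.65],[0,0,0]],[[0,0,-0.65],[0,0,0]]]}}

```text
time_s: 7.73
position: [0.5603, 0.0503, 0.2787]
tool_rot: [[-0.996, 0.087, 0.002], [0.087, 0.996, -0.0], [-0.002, -0.0, -1.0]]
ft_force: [0.1, 0.0, -1.3]
grip_width: 0.0324
gripper_force: 40.3
```

```bash
python3 - <<'E'
from h import *
o=env.observe();print(o["position"],o["q"].round(1),o["grip_width"],o["ft_force"])
ims=[]
for n in("wrist","scene"):
    d=get_image(n);ims.append(d["img"])
    P=cloud(d).reshape(-1,3);q=P-o["position"];R=o["tool_rot"];q=q@R
    np.save("held_%s.npy"%n,q)
    m=(abs(q[:,0])<.03)&(abs(q[:,1])<.025)&(q[:,2]>0.005)&(q[:,2]<.08)
    print(n,m.sum(),q[m].min(0),q[m].max(0)) if m.sum() else 0
cv2.imwrite("pics/w4.png",np.hstack([cv2.resize(ims[0],(400,300)),cv2.resize(ims[1][60:300,150:470],(400,300))])[...,::-1])
E
```

```text
[0.56028977 0.0502691  0.27871763] [ -6.9  21.4  67.1   0.   91.4 -91.9] 0.032435221928474145 [ 0.10354028  0.01014407 -1.29813489]
wrist 1461 [-0.02104607 -0.01460162  0.00500472] [0.0238167  0.0174112  0.04141187]
scene 205 [-0.02098944 -0.01327695  0.00500666] [0.02068205 0.01756335 0.04188552]
```

View pics/w4.png

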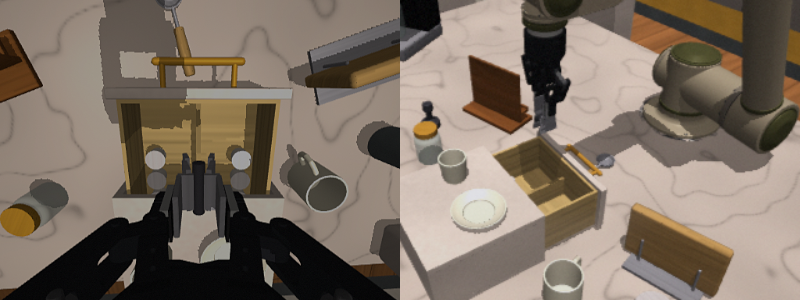

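The clip is held and fully open, with its jaw tips 41 mm beyond the TCP. The partition is now bare. Carrying it to the stand.

>>> {"api": "step_arm", "payload": {"targets": [[[0.141,-0.681,0],[0,0,0.8]],[[0.141,-0.681,0],[0,0,0.8]],[[0.141,-0.681,0],[0,0,0.8]],[[0.141,-0.681,0],[0,0,0.8]],[[0.141,-0.681,0],[0,0,0.8]],[[0.141,-0.681,0],[0,0,0.8]],[[0.141,-0.681,0],[0,0,0.8]]]}}

```text
time_s: 8.42
position: [0.4995, -0.1513, 0.2767]
tool_rot: [[-0.752, 0.659, -0.002], [0.659, 0.752, 0.001], [0.003, -0.001, -1.0]]
ft_force: [-0.5, 0.3, -0.1]
grip_width: 0.0324
gripper_force: 40.3
```

>>> {"api": "step_arm", "payload": {"targets": [[[-0.257,-0.644,0],[0,0,0.778]],[[-0.257,-0.644,0],[0,0,0.778]],[[-0.257,-0.644,0],[0,0,0.778]],[[-0.257,-0.644,0],[0,0,0.778]],[[-0.257,-0.644,0],[0,0,0.778]],[[-0.257,-0.644,0],[0,0,0.778]],[[-0.257,-0.644,0],[0,0,0.778]],[[-0.257,-0.644,0],[0,0,0.778]],[[-0.257,-0.644,0],[0,0,0.778]],[[-0.257,-0.644,0],[0,0,0.778]]]}}

```text
time_s: 9.25
position: [0.4326, -0.3445, 0.2781]
tool_rot: [[-0.245, 0.97, -0.0], [0.97, 0.245, 0.0], [0.0, 0.0, -1.0]]
ft_force: [-1.1, -0.5, -1.3]
grip_width: 0.0325
gripper_force: 40.3
```

```bash
python3 - <<'E'
from h import *
o=env.observe();print(o["position"],o["q"].round(1),o["grip_width"],o["ft_force"])
d=get_image("wrist");P=cloud(d);save(d,"w5.png",1)
q=(P-o["position"])@o["tool_rot"]
z=P[...,2];m=(z>.164)&(z<.176)&(np.linalg.norm(P[...,:2]-[.433,-.346],axis=-1)<.12)
Q=P[m][:,:2].astype(np.float32);r=cv2.minAreaRect(Q);l=cv2.fitLine(Q,cv2.DIST_HUBER,0,.01,.01).ravel();print(len(Q),r,l,np.degrees(np.arctan2(l[1],l[0])))
qs=q[m];print("stand in tool",qs.min(0),qs.max(0),np.median(qs[:,1]))
m=(abs(q[...,0])<.03)&(abs(q[...,1])<.025)&(q[...,2]>0.03)&(q[...,2]<.055)
print("jaws",m.sum(),np.percentile(q[m],[1,99],axis=0).round(4))
R=yaw(14);t=np.array([.4333,-.346,.279])-.0012*R[:,1];go((*t,14))
E
```

```text
[ 0.43256302 -0.34448308  0.27813533] [-50.8  20.5  68.6   0.   90.9 -65. ] 0.032458105297827756 [-1.12338766 -0.45089654 -1.2509412 ]
1065 ((0.4320009648799896, -0.34377387166023254), (0.007933487184345722, 0.18963342905044556), 13.837447166442871) [ 0.24052334 -0.97064334  0.4218567  -0.3034484 ] -76.082565
stand in tool [-0.09402946 -0.00484942  0.10671189] [0.09562638 0.00407524 0.11104642] -0.0003741145732483152
jaws 83 [[ 0.0166 -0.0143  0.03  ]
 [ 0.0227  0.0139  0.0405]]
(np.float64(0.4321356451284688), np.float64(-0.3462903062747196), np.float64(0.279), 14) [-0.0049, -0.0024, -0.0026] [0.0001, -0.0, 0.0029]
```

View pics/w5.png

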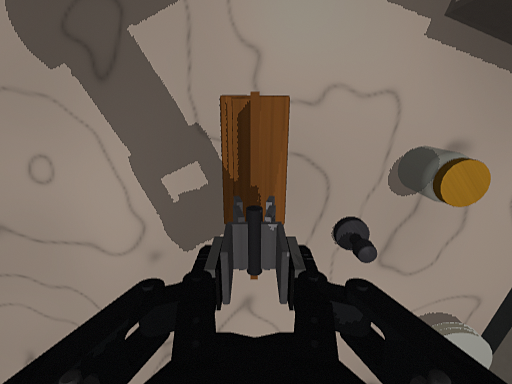

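The wrist view shows the jaws straddling the board's edge at (255,210). The board is within 1 mm of the jaw centre, so I'm descending straight down.

>>> {"api": "step_arm", "payload": {"targets": [[[0,0,0.06],[0,0,0]],[[0,0,0.12],[0,0,0]],[[0,0,0.17],[0,0,0]],[[0,0,0.21],[0,0,0]],[[0,0,0.25],[0,0,0]],[[0,0,0.28],[0,0,0]],[[0,0,0.3],[0,0,0]],[[0,0,0.3],[0,0,0]]]}}

```text
time_s: 9.97
position: [0.4318, -0.3454, 0.1872]
tool_rot: [[-0.242, 0.97, -0.001], [0.97, 0.242, 0.001], [0.002, -0.001, -1.0]]
ft_force: [-0.1, 0.5, -0.6]
grip_width: 0.032
gripper_force: 40.3
```

>>> {"api": "step_arm", "payload": {"targets": [[[0,0,0.01],[0,0,0]],[[0,0,0.02],[0,0,0]],[[0,0,0.03],[0,0,0]],[[0,0,0.03],[0,0,0]]]}}

```text
time_s: 10.3
position: [0.4323, -0.3464, 0.1843]
tool_rot: [[-0.242, 0.97, 0.004], [0.97, 0.242, -0.005], [-0.006, 0.002, -1.0]]
ft_force: [-7.8, 9.2, 32.9]
grip_width: 0.0329
gripper_force: 45.2
```

>>> {"api": "step_arm", "payload": {"targets": [[[0,0,-0.008],[0,0,0]],[[0,0,-0.008],[0,0,0]]]}}

```text
time_s: 10.47
position: [0.4322, -0.3463, 0.1845]
tool_rot: [[-0.242, 0.97, 0.003], [0.97, 0.242, -0.004], [-0.004, 0.002, -1.0]]
ft_force: [-2.9, 5.5, 17.8]
grip_width: 0.0329
gripper_force: 42.6
```

>>> {"api": "step_arm", "payload": {"targets": [[[0,0,0],[0,0,0]],[[0,0,0],[0,0,0]],[[0,0,0],[0,0,0]],[[0,0,0],[0,0,0]],[[0,0,0],[0,0,0]]], "jaw": 72, "grip_force": 20}}

```text
time_s: 10.88
position: [0.4318, -0.346, 0.1814]
tool_rot: [[-0.242, 0.97, -0.0], [0.97, 0.242, 0.0], [0.0, -0.0, -1.0]]
ft_force: [0.3, -0.4, -0.0]
grip_width: 0.0719
gripper_force: 0.0
```

```bash
python3 - <<'E'
from h import *
o=env.observe();print(o["position"],o["grip_width"],o["ft_force"])
for n in("wrist","scene"):
    d=get_image(n);P=cloud(d);save(d,"w6%s.png"%n,1)
    q=(P-[.432,-.3445,.17])@yaw(14)
    m=(abs(q[...,0])<.035)&(abs(q[...,1])<.028)&(q[...,2]<.028)&(q[...,2]>-.05)
    for lo in np.arange(-.05,.03,.008):
        k=m&(q[...,2]>lo)&(q[...,2]<=lo+.008)
        if k.sum()>4: print(n,"height",round(-lo,3),k.sum(),np.percentile(q[k],[2,98],axis=0)[:,:2].round(4).tolist())
E
```

```text
[ 0.43184168 -0.34601886  0.18138324] 0.07192518991076785 [ 0.32159028 -0.39381639 -0.04328919]
wrist height 0.05 1061 [[-0.0134, -0.024], [0.0153, 0.0241]]
wrist height 0.042 717 [[-0.0128, -0.0219], [0.0156, 0.0221]]
wrist height 0.034 624 [[-0.0128, -0.0203], [0.0157, 0.0205]]
wrist height 0.026 519 [[-0.0127, -0.0186], [0.0157, 0.0187]]
wrist height 0.018 3067 [[-0.0184, -0.0149], [0.0212, 0.015]]
wrist height 0.01 173 [[-0.0186, -0.0102], [0.0227, 0.0104]]
wrist height 0.002 471 [[-0.0344, -0.0092], [0.0346, 0.0092]]
wrist height -0.006 127 [[0.0069, -0.0091], [0.0207, 0.0101]]
wrist height -0.014 39 [[0.0202, -0.0076], [0.0211, 0.0079]]
wrist height -0.022 9 [[0.0204, -0.0076], [0.0209, 0.0073]]
scene height 0.05 16 [[-0.0057, -0.0233], [0.0156, 0.0247]]
scene height 0.042 24 [[-0.0152, -0.0237], [0.015, 0.0247]]
scene height 0.034 23 [[-0.0151, -0.0221], [0.0143, 0.0223]]
scene height 0.026 28 [[-0.0137, -0.02], [0.0164, 0.0209]]
scene height 0.018 44 [[-0.0094, -0.0171], [0.0227, 0.0196]]
scene height 0.01 15 [[-0.0113, -0.009], [0.0207, 0.0124]]
scene height 0.002 30 [[-0.0174, -0.0057], [0.0331, 0.0128]]
scene height -0.006 25 [[-0.0297, 0.0016], [0.0322, 0.0103]]
scene height -0.014 24 [[-0.0333, 0.0018], [0.0303, 0.0114]]
scene height -0.022 19 [[-0.0337, 0.0018], [0.033, 0.0083]]
```

Released, and the clip sits centred and upright. Retreating straight up, then checking the clip's height and the rest of the scene.

>>> {"api": "step_arm", "payload": {"targets": [[[0,0,-0.06],[0,0,0]],[[0,0,-0.15],[0,0,0]],[[0,0,-0.25],[0,0,0]],[[0,0,-0.36],[0,0,0]],[[0,0,-0.46],[0,0,0]],[[0,0,-0.5],[0,0,0]],[[0,0,-0.5],[0,0,0]],[[0,0,-0.5],[0,0,0]]]}}

```text
time_s: 11.65
position: [0.4318, -0.346, 0.3311]
tool_rot: [[-0.242, 0.97, -0.0], [0.97, 0.242, 0.0], [0.0, -0.0, -1.0]]
ft_force: [-0.1, 0.0, -1.4]
grip_width: 0.0717
gripper_force: 0.0
```

```bash
python3 - <<'E'
from h import *
o=env.observe();print(o["position"],o["qvel"].round(2),o["ft_force"])
ims=[]
for n in("wrist","scene"):
    d=get_image(n);P=cloud(d);ims.append(d["img"])
    q=(P-[.432,-.3445,.17])@yaw(14)
    m=(abs(q[...,0])<.035)&(abs(q[...,1])<.035)&(q[...,2]<-.002)&(q[...,2]>-.06)
    h=-q[m];print(n,"clip top above edge",np.percentile(h[:,2],[95,99,100]).round(4),"ctr",((np.percentile(q[m],2,axis=0)+np.percentile(q[m],98,axis=0))/2).round(4))
cv2.imwrite("pics/w7.png",np.hstack([cv2.resize(ims[0],(400,300)),cv2.resize(ims[1],(400,300),interpolation=cv2.INTER_AREA)])[...,::-1])
E
```

```text
[ 0.4317995  -0.34595314  0.33106577] [ 0.05  1.05  2.48 -0.08 -0.31 -0.02] [-0.09421255  0.04625508 -1.3798004 ]
wrist clip top above edge [0.0446 0.0454 0.0461] ctr [ 0.0015  0.0001 -0.0275]
scene clip top above edge [0.0448 0.0468 0.0474] ctr [ 0.0045  0.0019 -0.0245]
```

View pics/w7.png

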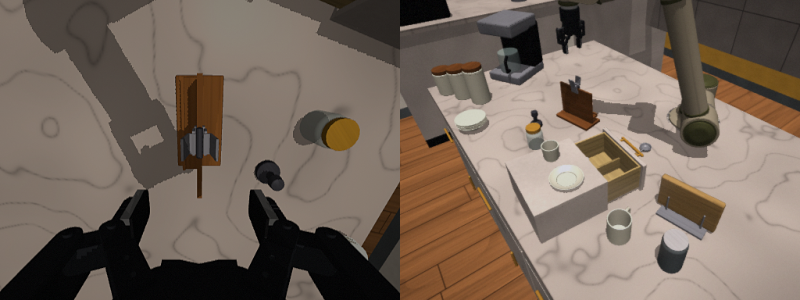

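The clip's top is 45–47 mm above the edge (47 expected when fully down) and it's centred within a few mm. The drawer is open and the other things are undisturbed. Handing in.

```bash
python3 -c "
from rig import close_job;print(close_job())"
```

```text
the job is handed in; nothing more can be done
None
```

The drawer is open, and the clip is on the middle of the recipe stand's top edge, fully down to within the cameras' roughly 2 mm accuracy; nothing else looked moved in the final images, and the job is handed in at about 12 s of the 50 s allowed.

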